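Cover the apricots with the cork trivet

TASK

Two green bowls stand either side of a white plywood riser: bring the one that holds the apricots up against the riser's long side. Then slide the round cork trivet across from the riser, without lifting it, onto that bowl as its lid, so that it drops inside the rim and lies flat on the ledge all round, with the apricots inside and the bowl left standing beside the riser. Leave the empty bowl and the ladle where they are.

Things in the scene. Friction and masses are not known exactly. Their poses are not given: they have to be found in the camera images.
- riser: Fixed white-painted plywood block, 240 (its x) x 170 (its y) x 62 mm high, with the cork trivet lying on its flat top. Origin at the centre of its underside, z up. A bowl stands off each of its two long sides (its +y and -y faces, 85 mm from the centre).
- full_bowl: Green ceramic bowl holding three apricots, loose, 0.45 kg, 30 to 65 mm off a long side of the riser. Outside 128 mm across (straight wall above 28 mm; foot 92 mm), rim 60 mm high, 2 mm below the riser's top. Rim: 4 mm lip, 120 mm across inside; 4 mm down, at 56 mm height, an inner ledge 15 mm wide (opening 90 mm) seats the trivet. Origin: centre of underside, z up.
- empty_bowl: The same kind of green bowl, empty, on the riser's other side. Same sizes and origin.
- trivet: Round plain cork disc, 110 mm across, 16 mm thick, edges bevelled 3 mm, about 60 g, lying loose on the riser's top; too wide to grip across. Origin at the centre of its underside, z up. Seated in a bowl, its underside is 56 mm above the bowl's underside, with up to 5 mm of play sideways.
- apricot0: An orange apricot, a ball of 38 mm, loose in the full bowl. Origin at the lowest point as first laid (turns with the ball).
- apricot1: An orange apricot, a ball of 38 mm, loose in the full bowl. Origin at the lowest point as first laid (turns with the ball).
- apricot2: An orange apricot, a ball of 38 mm, loose in the full bowl. Origin at the lowest point as first laid (turns with the ball).
- ladle: Stainless ladle lying at the back, cup 86 mm across and 30 mm high, handle about 250 mm along its +y. Bystander. Origin at the centre of the cup's underside.
Mind the look-alikes: they are no part of the job. What is shaped like the full_bowl but purple is not meant. What is shaped like the trivet but red is not meant.

How it is judged:
On the way:
1. the bowl with the apricots stands upright against a long side of the riser (gap under 12 mm) while the trivet still lies on the riser (y of full_bowl in the frame of riser between -0.161 and 0.161 m and angle between full_bowl's own z axis and vertical below 0.05 rad and z of trivet in the frame of riser above 0.059 m), for 0.2 s.
At the end, for the whole second after the job is handed in: Trivet seated in the apricot bowl: centres within 8 mm, its underside 53 to 58.5 mm above the bowl's, level to 0.04 rad. Bowl upright (0.04 rad) on the table beside the riser (gap under 45 mm, centre within 150 mm of the riser's middle lengthwise), apricots inside, all at rest (horizontal distance between trivet and full_bowl below 0.008 m and z of trivet in the frame of full_bowl between 0.053 and 0.0585 m and angle between each of trivet, full_bowl's own z axis and vertical below 0.04 rad and height (world z) of full_bowl below 0.005 m and y of full_bowl in the frame of riser between -0.195 and 0.195 m and x of full_bowl in the frame of riser between -0.15 and 0.15 m and distance between each of apricot0, apricot1, apricot2 and full_bowl below 0.066 m and linear speed of each of trivet, full_bowl below 0.02 m/s); the robot touches nothing.
It fails at once if the trivet is lifted more than 40 mm above the riser's top (height (world z) of trivet above 0.102 m).
It fails at once if the empty bowl is displaced by more than 30 mm (distance of empty_bowl from where it was at the start of the episode above 0.03 m).
It fails at once if the ladle is displaced by more than 30 mm (distance of ladle from where it was at the start of the episode above 0.03 m).
It also fails if it takes over 51 s, if anything falls off the work surface, if the arm or the gripper's body presses on something with over 40 N, if the wrist force passes 120 N, or if a joint passes its speed limit or range.

ROBOT

A 6-joint arm with a two-finger parallel gripper is mounted at the origin on the work surface. World frame = base frame: x ahead of the robot, y to its left, z up, the work surface at z = 0. Lengths are in m, angles in rad, forces in N, time in s.
With the tool pointing down it reaches from about 0.4 to 0.825 m from the base axis. Payload 7 kg.
Tool frame: the origin (TCP) lies on the mounting face of the last link; the fingertips stand 178 mm ahead of it and the grasp point (between the pads) lies 159 mm ahead of it; z points along the fingers, y is the direction in which the jaws open and shut (so a half turn about z gives the same grasp; the last joint's range is limited). The gripper opens to 88 mm and grips with 3 to 60 N. Pads are 19 mm wide; open, the fingers measure 130 mm over their backs; the gripper's body (78 mm by 193 mm) begins 47 mm behind the grasp point.
Start: joints at [1.405, 0.359, 0.012, 0, -1.224, -0.288], TCP at [0.296, 0.607, 0.405] pointing down, gripper open.
Joint ranges: [-3.07, 3.07], [-1.43, 2.12], [-1.02, 1.25], [-3.03, 1.67], [-3.05, -0], [-3.03, 3.03]. Speed limits (rad/s): [2.39, 2.39, 3.01, 3.14, 3.14, 3.14].

INTERFACE

Orientations are given as [roll, pitch, yaw] about the fixed x, y, z axes, in that order (R = Rz(yaw) Ry(pitch) Rx(roll)).
In Python, from station import * gives the robot as it stands.
- The arm moves only by the tool arm_command, never from a script. Its argument "targets" is a list of rows, each a list of 3 entries, a list of its own where there are three numbers: the turn, a rotation vector about the world's x, y, z in rad, then the shift along the world's x, y, z in mm, then the closure, from 0 (fully open) to 1 (shut). In form: [[[wx, wy, wz], [tx, ty, tz], fingers], ...]. A call has 1 to 8 rows; each row shifts and turns the commanded pose from where the row before left it; what a row does not reach is not made up. A row lasts 1/10 s, in which the tool goes at most 50 mm and 8.59 degrees, less where a joint would pass 70% of its speed; a pose out of reach is approached as far as the arm can. A call with a gripper value outside its range is refused whole. The fingers move at their own pace and stop on an object; "squeeze" is the grip in N (left out, the last holds). Time passes only in rows, so rows that do not move let the fingers close. It gives the time, the measured TCP pose, the force and the opening at its end, in the units of the state.
- get_state(): the state, without advancing time (a new reading comes with each control period).
- grab_frame(name): name is "scene" or "top" or "wrist"; returns (picture, depth): 420x560x3 uint8, red, green, blue; 420x560 float32, m along the optical axis (not along the pixel's ray), 0 where there is no reading.
- camera_params(name): a dict with "mtx" (3x3 intrinsics, pixels), "eye" and "orientation" of the camera in the world. Camera axes: x right, y down, z forward; pixel columns grow to the right and rows downward; lengths in m; the calibration is good to about 2 mm. A picture is of the moment at which its call begins: read the wrist's pose just before it. camera_params takes no time and is no camera call; for the wrist camera it gives the pose at the moment of the call.
- job_done(): hands the job in, once; it reports no verdict.
The state is a dict: "t": time; "q": joint angles; "qd": joint speeds; "joint_efforts": joint torques, N m; "eef_pos": TCP position; "ee_rot": TCP orientation; "force": force on the tool from outside, world axes, zero at the start; "moment": the same for the moment, N m; "width": finger opening in m.
Only numpy, scipy, OpenCV 4.12 (cv2) and the standard library are available. Lean on these libraries where they do the work, as an engineer would, in place of code of your own. Each camera call takes 0.05 s, during which the arm holds its last target.

## Working session

There is one attempt and no reset: what is moved stays moved. The work goes in short steps, Python scripts to look and compute and a tool call to move; the robot and the scene stay as the last step left them, time stands still between calls to the robot, and variables do not carry over. Pictures are saved under pics/ and viewed, and the job is handed in when it is done.

Besides the shell and the picture viewer there is one more tool, called by a JSON object that holds its "op" and its "data", one argument or row to a line. arm_command: Moves the arm, as the interface text tells. Its arguments: {"type":"object","properties":{"targets":{"type":"array"},"squeeze":{"type":"number"}},"required":["targets"]}

```bash
mkdir -p pics; ls; python3 - <<'E'
from station import *
import cv2,numpy as np
s=get_state();print({k:np.round(v,3).tolist() for k,v in s.items()})
for n in["scene","top"]:
    p,d=grab_frame(n);cv2.imwrite(f"pics/{n}0.png",p[:,:,::-1]);np.save(f"{n}0.npy",d)
    print(camera_params(n))
print(camera_params("wrist"))
E
```

```text
pics
{'t': 0.0, 'q': [1.405, 0.359, 0.011, -0.0, -1.224, -0.288], 'qd': [-0.001, 0.0, -0.002, 0.001, 0.001, 0.001], 'joint_efforts': [-0.001, -58.272, 29.306, 6.997, 0.007, -0.0], 'eef_pos': [0.296, 0.607, 0.404], 'ee_rot': [3.14, -0.0, -0.454], 'force': [0.032, 0.646, -0.059], 'moment': [0.02, 0.071, -0.043], 'width': 0.087}
{'mtx': array([[448.01053545,   0.        , 274.41617039],
       [  0.        , 448.01053545, 219.12739824],
       [  0.        ,   0.        ,   1.        ]]), 'eye': array([ 1.00259659, -0.1640513 ,  0.8428772 ]), 'orientation': array([-2.5552814 , -0.00863857,  1.19583332])}
{'mtx': array([[422.59415941,   0.        , 273.85904053],
       [  0.        , 422.59415941, 196.75883549],
       [  0.        ,   0.        ,   1.        ]]), 'eye': array([0.37392908, 0.02935791, 0.85143278]), 'orientation': array([-2.94009824, -0.00433453, -1.63617253])}
{'mtx': array([[368.42890265,   0.        , 275.32024319],
       [  0.        , 368.42890265, 211.23639644],
       [  0.        ,   0.        ,   1.        ]]), 'eye': array([0.36813848, 0.57125942, 0.38416853]), 'orientation': array([ 2.83754374e+00, -1.48419586e-03, -2.02322657e+00])}
```

View pics/top0.png

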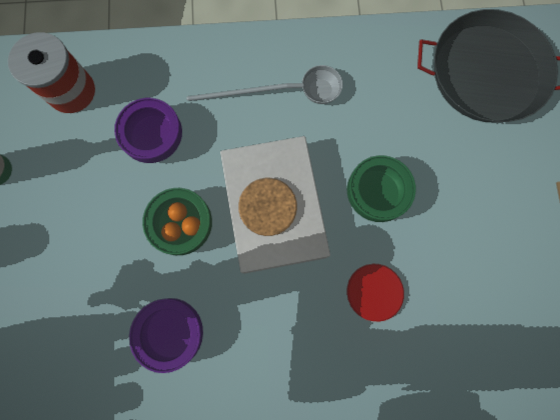

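View pics/scene0.png

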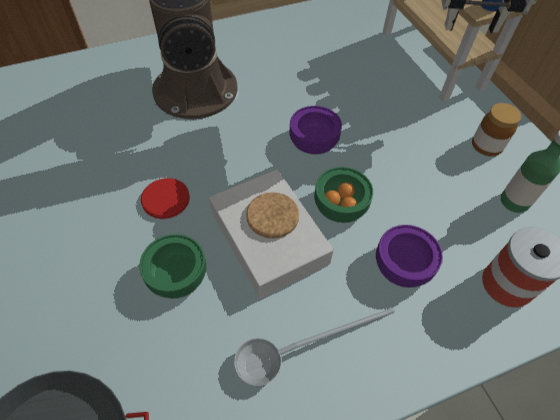

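The top view shows the full bowl at about (177,221), left of the riser on the +y side. The trivet is at (267,207), the empty bowl at (381,188) and the ladle cup at (322,85). Next I measure their positions.

```bash
cat > h.py <<'E'
import cv2,numpy as np
from station import *
from scipy.spatial.transform import Rotation as R
def cam(n):
    c=camera_params(n);return c["mtx"],c["eye"],R.from_euler('xyz',c["orientation"]).as_matrix()
def cast(c,uv,z):
    K,e,M=c;uv=np.atleast_2d(np.asarray(uv,float)).reshape(-1,2)
    d=np.c_[uv,np.ones(len(uv))]@np.linalg.inv(K).T@M.T
    return e+d*((z-e[2])/d[:,2])[:,None]
def proj(c,P):
    K,e,M=c;q=(np.atleast_2d(P)-e)@M@K.T;return q[:,:2]/q[:,2:]
def cnts(m,amin=300):
    m=cv2.morphologyEx(m.astype(np.uint8)*255,cv2.MORPH_OPEN,np.ones((3,3)))
    return sorted([c for c in cv2.findContours(m,cv2.RETR_EXTERNAL,cv2.CHAIN_APPROX_NONE)[0] if cv2.contourArea(c)>amin],key=cv2.contourArea)[::-1]
def masks(p):
    h=cv2.cvtColor(p,cv2.COLOR_RGB2HSV);H,S,V=[h[...,i].astype(int) for i in range(3)]
    return dict(green=(H>55)&(H<80)&(S>110)&(V>25),cork=(H>6)&(H<22)&(S>60)&(S<185)&(V>60),white=(S<35)&(V>90),orange=(H<16)&(H>3)&(S>190)&(V>100)),h
def circ(P):
    A=np.c_[2*P[:,:2],np.ones(len(P))];s=np.linalg.lstsq(A,(P[:,:2]**2).sum(1),rcond=None)[0]
    return s[:2],np.sqrt(s[2]+s[:2]@s[:2])
E
python3 - <<'E'
from h import *
for n in["top","scene"]:
    p=cv2.imread(f"pics/{n}0.png")[:,:,::-1].copy();m,h=masks(p);c=cam(n);print(n)
    for k,z in[("green",.06),("cork",.078),("orange",.04),("white",.062)]:
        for ct in cnts(m[k],60 if k=="orange" else 300)[:5]:
            hull=cv2.convexHull(ct);P=cast(c,hull,z)
            x,y,w,hh=cv2.boundingRect(ct)
            o,r=circ(P);print(k,(x,y,w,hh),cv2.contourArea(ct),o.round(4),r.round(4))
            if k=="white":
                r_=cv2.minAreaRect((P[:,:2]*1000).astype(np.float32));print(r_)
for u in [(275,150),(285,200),(285,255),(300,260),(240,265)]: 
    print(u,h[0,0] if 0 else cv2.cvtColor(cv2.imread("pics/top0.png"),cv2.COLOR_BGR2HSV)[u[1],u[0]])
E
```

```text
top
green (348, 156, 67, 65) 3288.5 [ 0.5389 -0.1914] 0.0642
green (146, 189, 63, 66) 3048.5 [0.501  0.2002] 0.0606
cork (239, 178, 58, 58) 2564.5 [0.5146 0.0291] 0.0542
white (220, 136, 111, 137) 10981.0 [0.525  0.0154] 0.1325
((525.4077758789062, 16.59113311767578), (240.0313262939453, 172.51173400878906), 6.76888370513916)
white (111, 0, 449, 29) 6865.5 [ 1.8259 -0.178 ] 0.9931
((916.1053466796875, -140.09625244140625), (945.314453125, 65.45309448242188), 86.43805694580078)
white (8, 31, 58, 55) 2390.5 [0.8543 0.4792] 0.0596
((854.359375, 479.0567321777344), (117.51188659667969, 118.00055694580078), 42.53025817871094)
white (316, 65, 27, 38) 745.0 [ 0.7612 -0.1051] 0.0358
((760.4127197265625, -110.95936584472656), (52.59016799926758, 80.75244140625), 85.11040496826172)
white (187, 83, 117, 17) 448.5 [0.6503 0.0514] 0.1432
((755.5680541992188, 58.58940505981445), (13.073907852172852, 235.03126525878906), 3.422104597091675)
scene
green (140, 235, 65, 61) 2753.0 [ 0.5469 -0.1928] 0.0657
green (316, 168, 55, 54) 1004.0 [0.5128 0.1981] 0.0689
cork (461, 0, 99, 140) 6883.0 [0.3717 0.9704] 0.3055
cork (0, 0, 80, 65) 3449.0 [-0.3227 -0.377 ] 0.1565
cork (394, 0, 101, 63) 2611.0 [0.0782 0.7338] 0.159
cork (247, 193, 52, 45) 1817.0 [0.519  0.0284] 0.0556
cork (485, 103, 36, 37) 947.0 [0.4626 0.6439] 0.0577
white (0, 0, 560, 420) 199799.0 [0.2634 0.0725] 0.7325
((313.0423583984375, 74.7435302734375), (1388.477294921875, 1208.6937255859375), 69.36168670654297)
white (454, 25, 35, 40) 318.0 [0.2195 0.8112] 0.1158
((161.66510009765625, 773.150634765625), (36.584510803222656, 226.4246368408203), 34.06092071533203)
(275, 150) [ 50   5 163]
(285, 200) [ 16 118 127]
(285, 255) [ 40   7 111]
(300, 260) [ 45   5 108]
(240, 265) [ 60   5 106]
```

{"op": "arm_command", "data": {
  "targets": [
    [[0,0,-0.143],[24,-37,0],0],
    [[0,0,-0.143],[24,-37,0],0],
    [[0,0,-0.143],[24,-37,0],0],
    [[0,0,-0.143],[24,-37,0],0],
    [[0,0,-0.143],[24,-37,0],0],
    [[0,0,-0.143],[24,-37,0],0],
    [[0,0,-0.141],[24,-37,0],0],
    [[0,0,0],[24,-37,0],0]
  ]
}}

```text
t: 0.9
eef_pos: [0.4884, 0.309, 0.4045]
ee_rot: [3.141, -0.0, -1.458]
force: [0.5, 0.4, -1.3]
width: 0.0876
```

```bash
python3 - <<'E'
from h import *
s=get_state();print(s['t'],s['eef_pos'].round(4) if hasattr(s['eef_pos'],'round') else s['eef_pos'],s['ee_rot'],s['width'])
c=cam("wrist");p,d=grab_frame("wrist");cv2.imwrite("pics/w1.png",p[:,:,::-1])
np.savez("w1.npz",K=c[0],e=c[1],M=c[2],d=d)
E
```

```text
0.9 [0.4884 0.309  0.4045] [ 3.14121983e+00 -1.20808796e-04 -1.45767980e+00] 0.08757968189488226
```

View pics/w1.png

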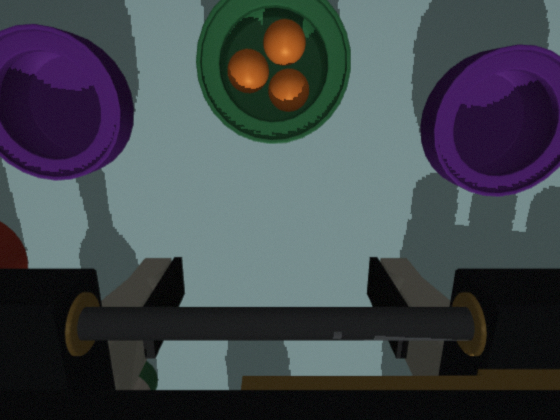

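```bash
cat >> h.py <<'E'
def cloud(c,d):
    K,e,M=c;v,u=np.mgrid[:d.shape[0],:d.shape[1]]
    q=np.stack([u,v,np.ones_like(u)],-1)@np.linalg.inv(K).T
    P=(q*d[...,None])@M.T+e;P[d<=0]=np.nan;return P
def ringfit(P,mask,z0,z1,lo=.045,hi=.0655,seed=None):
    Q=P[mask&(P[...,2]>z0)&(P[...,2]<z1)];o=np.array(seed)
    return Q
E
python3 - <<'E'
from h import *
from scipy.optimize import least_squares
w=np.load("w1.npz")
for n,c,d,f in[("wrist",(w['K'],w['e'],w['M']),w['d'],"w1"),("top",cam("top"),np.load("top0.npy"),"top0"),("scene",cam("scene"),np.load("scene0.npy"),"scene0")]:
    p=cv2.imread(f"pics/{f}.png")[:,:,::-1].copy();h=cv2.cvtColor(p,cv2.COLOR_RGB2HSV)
    g=(h[...,0]>50)&(h[...,0]<85)&(h[...,1]>110)
    P=cloud(c,d)
    for nm,s in[("full",(.503,.2)),("empty",(.543,-.192))]:
        r=np.hypot(P[...,0]-s[0],P[...,1]-s[1])
        m=g&(r<.085)
        if m.sum()<200: continue
        z=P[...,2][m&(P[...,2]>.045)];
        hist,b=np.histogram(z,np.arange(.045,.07,.002));
        zt=np.percentile(z,97)
        Q=P[m&(P[...,2]>.0585)&(P[...,2]<.0645)][:,:2]   # lip: r 60-64
        if len(Q)<20: print(n,nm,hist);continue
        s_=least_squares(lambda o:np.hypot(*(Q-o).T)-.062,s,loss='soft_l1',f_scale=.002)
        print(n,nm,len(Q),s_.x.round(4),np.std(s_.fun).round(4),hist)
    tr=(h[...,0]>6)&(h[...,0]<22)&(h[...,1]>60)&(h[...,1]<185)&(np.hypot(P[...,0]-.517,P[...,1]-.029)<.08)&(P[...,2]>.07)
    if tr.sum()>100:
        print("trivet",P[tr].mean(0).round(4),P[tr][:,2].min())
    rt=(h[...,1]<40)&(abs(P[...,2]-.062)<.006)&(np.hypot(P[...,0]-.525,P[...,1]-.017)<.17)
    if rt.sum()>500: print("riser",cv2.minAreaRect((P[rt][:,:2]*1000).astype(np.float32)),P[rt][:,2].mean())
E
```

```text
wrist full 1568 [0.5012 0.2047] 0.0013 [   1   47  122  123  527 5211 1486 1194  249    1    0    0]
top full 262 [0.5025 0.2041] 0.004 [  0   0   3  20 270 631 333 150  46   4   0   0]
top empty 362 [ 0.5411 -0.1929] 0.0039 [ 12  23  40  39 242 707 426 200  87   4   0   0]
trivet [0.5143 0.0291 0.0781] 0.07014554218047098
riser ((526.3654174804688, 17.17847442626953), (240.96804809570312, 170.19398498535156), 6.818717002868652) 0.06213895088106183
scene full 146 [0.5028 0.2042] 0.0035 [ 28  40  37  53 240 368 201  87  24   0   0   0]
scene empty 248 [ 0.5417 -0.1928] 0.0026 [ 31  38  53  83 356 569 270 162  36   0   0   0]
trivet [0.5196 0.0286 0.0774] 0.07009827555624148
riser ((525.4103393554688, 17.80864715576172), (241.74754333496094, 170.52967834472656), 6.679842472076416) 0.06162858347931325
```

{"op": "arm_command", "data": {
  "targets": [
    [[0,0,0],[1,0,-41],0],
    [[0,0,0],[0,0,-41],0],
    [[0,0,0],[0,0,-41],0],
    [[0,0,0],[0,0,-41],0],
    [[0,0,0],[0,0,-40],0],
    [[0,0,0],[0,0,0],0],
    [[0,0,0],[2,-17,0],0],
    [[0,0,0],[2,-16,0],0]
  ]
}}

```text
t: 1.75
eef_pos: [0.4934, 0.2774, 0.2023]
ee_rot: [-3.14, 0.001, -1.452]
force: [-0.0, -0.6, 0.7]
width: 0.0876
```

{"op": "arm_command", "data": {
  "targets": [
    [[0,0,0],[1,-8,0],0],
    [[0,0,0],[1,-8,0],0],
    [[0,0,0],[0.7,-6,0],0],
    [[0,0,0],[0.7,-6,0],0],
    [[0,0,0],[0.7,-6,0],0],
    [[0,0,0],[0.7,-6,0],0],
    [[0,0,0],[0.5,-4,0],0],
    [[0,0,0],[0,0,0],0]
  ]
}}

```text
t: 2.55
eef_pos: [0.4992, 0.2344, 0.202]
ee_rot: [-3.138, 0.002, -1.452]
force: [1.4, 2.6, 3.8]
width: 0.0877
```

```bash
cat > look.py <<'E'
from h import *
import sys
from scipy.optimize import least_squares
RO=np.array([.526,.0172]);a=.1178;E=np.array([[np.cos(a),np.sin(a)],[-np.sin(a),np.cos(a)]])
s=get_state();print(s['t'],np.round(s['eef_pos'],4),np.round(s['ee_rot'],4),np.round(s['force'],1),'tcp riser',(E@(np.array(s['eef_pos'])[:2]-RO)).round(4))
tag=sys.argv[1]
for n in sys.argv[2:]:
    c=cam(n);p,d=grab_frame(n);cv2.imwrite(f"pics/{n}{tag}.png",p[:,:,::-1]);np.save(f"{n}{tag}.npy",d)
    h=cv2.cvtColor(p,cv2.COLOR_RGB2HSV);P=cloud(c,d);X=P[...,0];Y=P[...,1];Z=P[...,2]
    g=(h[...,0]>50)&(h[...,0]<85)&(h[...,1]>110)&(abs(Y)<.3)&(X<.7)&(X>.3)
    for nm,sg in(("full",1),("empty",-1)):
        Q=P[g&(Y*sg>.06)&(Z>.0585)&(Z<.0645)][:,:2]
        if len(Q)>30:
            f=least_squares(lambda o:np.hypot(*(Q-o).T)-.062,np.median(Q,0),loss='soft_l1',f_scale=.002)
            print(n,nm,len(Q),f.x.round(4),np.std(f.fun).round(4),'riser',(E@(f.x-RO)).round(4))
    t=(h[...,0]>6)&(h[...,0]<22)&(h[...,1]>60)&(h[...,1]<185)&(np.hypot(X-.515,Y-.08)<.15)&(Z>.062)
    ct=cnts(t)
    if ct:
        m=np.zeros(t.shape,np.uint8);cv2.drawContours(m,ct[:1],-1,1,-1);Q=P[(m>0)&t]
        A=np.c_[Q[:,:2]-Q[:,:2].mean(0),np.ones(len(Q))];k=np.linalg.lstsq(A,Q[:,2],rcond=None)[0]
        zt=np.median(Q[:,2]);o,r=circ(cast(c,cv2.convexHull(ct[0]),zt))
        print(n,"trivet fit",o.round(4),r.round(4),'mean',Q.mean(0).round(4),'slope',k[:2].round(4),'riser',(E@(o-RO)).round(4))
E
python3 look.py 2 top scene
```

```text
2.55 [0.4992 0.2344 0.202 ] [-3.1382e+00  2.3000e-03 -1.4522e+00] [1.4 2.6 3.8] tcp riser [-0.0011  0.2188]
top empty 207 [ 0.5421 -0.1932] 0.0046 riser [-0.0088 -0.2108]
top trivet fit [0.5146 0.029 ] 0.054 mean [0.5141 0.029  0.078 ] slope [0.006  0.0007] riser [-0.01   0.013]
scene full 146 [0.5069 0.1797] 0.0039 riser [1.000e-04 1.636e-01]
scene empty 226 [ 0.5418 -0.1928] 0.0025 riser [-0.009  -0.2104]
scene trivet fit [0.5189 0.0286] 0.0557 mean [0.5203 0.0283 0.0773] slope [-0.0163  0.0061] riser [-0.0057  0.0121]
```

{"op": "arm_command", "data": {
  "targets": [
    [[0,0,0],[0.5,-4,0],0],
    [[0,0,0],[0.5,-4,0],0],
    [[0,0,0],[0.3,-3,0],0],
    [[0,0,0],[0.2,-2,0],0],
    [[0,0,0],[0,0,0],0],
    [[0,0,0],[0,0,0],0]
  ]
}}

```text
t: 3.25
eef_pos: [0.5005, 0.2219, 0.2017]
ee_rot: [-3.139, 0.002, -1.452]
force: [0.4, 5.8, 7.9]
width: 0.0878
```

```bash
python3 look.py 3 scene wrist
```

```text
3.25 [0.5005 0.2219 0.2017] [-3.1387e+00  2.1000e-03 -1.4519e+00] [0.4 5.8 7.9] tcp riser [-0.0013  0.2062]
scene full 155 [0.5085 0.167 ] 0.0031 riser [0.0003 0.1509]
scene empty 225 [ 0.5418 -0.1928] 0.0032 riser [-0.009  -0.2104]
scene trivet fit [0.5188 0.0286] 0.0556 mean [0.5199 0.0284 0.0773] slope [-0.0131  0.0061] riser [-0.0058  0.0122]
wrist full 9042 [0.506  0.1681] 0.0012 riser [-0.0022  0.1522]
wrist trivet fit [0.4714 0.2316] 0.0479 mean [0.4719 0.1963 0.1171] slope [ 0.188  -1.3165] riser [-0.029   0.2194]
```

View pics/scene3.png

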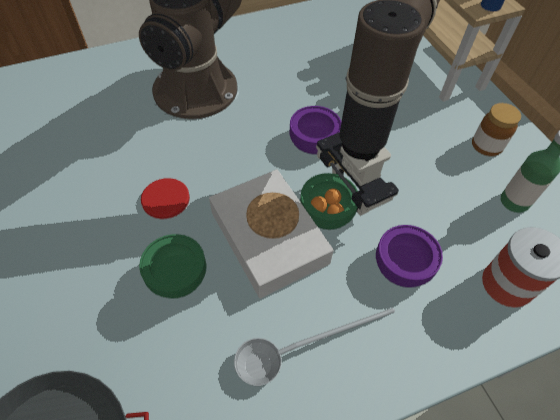

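View pics/wrist3.png

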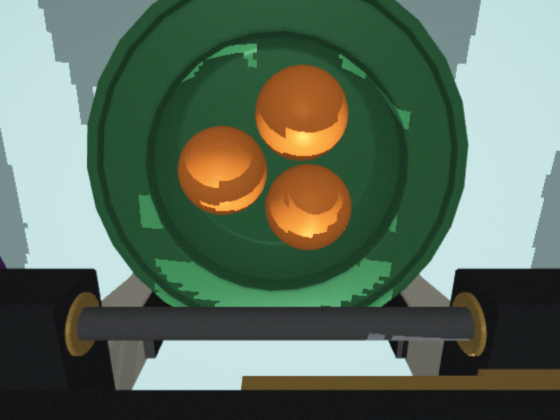

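{"op": "arm_command", "data": {
  "targets": [
    [[0,0,0],[0.2,-1.5,0],0],
    [[0,0,0],[0,0,0],0],
    [[0,0,0],[-1,8,0],0],
    [[0,0,0],[-2,17,0],0],
    [[0,0,0],[-3,24,0],0],
    [[0,0,0],[0,0,30],0.3],
    [[0,0,0],[0,0,45],0.3],
    [[0,0,0],[0,0,45],0.3]
  ]
}}

```text
t: 4.15
eef_pos: [0.493, 0.2687, 0.3207]
ee_rot: [3.138, -0.003, -1.452]
force: [1.7, 0.7, 0.0]
width: 0.069
```

```bash
python3 look.py 4 scene wrist
```

```text
4.15 [0.493  0.2687 0.3207] [ 3.1381e+00 -3.0000e-03 -1.4522e+00] [1.7 0.7 0. ] tcp riser [-0.0032  0.2536]
scene full 144 [0.5082 0.1656] 0.0036 riser [-0.0003  0.1495]
scene empty 219 [ 0.5416 -0.1926] 0.0028 riser [-0.0091 -0.2102]
scene trivet fit [0.5187 0.0286] 0.0559 mean [0.52   0.0283 0.0772] slope [-0.014   0.0078] riser [-0.0059  0.0122]
wrist full 2276 [0.5064 0.1657] 0.0012 riser [-0.002   0.1498]
```

{"op": "arm_command", "data": {
  "targets": [
    [[0,0,-0.006],[3.8,-42,0],0.3],
    [[0,0,-0.006],[3.8,-42,0],0.3],
    [[0,0,-0.006],[3.8,-42,0],0.3],
    [[0,0,-0.006],[3.8,-42,0],0.3],
    [[0,0,-0.006],[3.8,-42,0],0.3],
    [[0,0,-0.006],[3.8,-42,0],0.3],
    [[0,0,-0.006],[3.8,-42,0],0.3],
    [[0,0,-0.006],[3.8,-43,0],0.3]
  ]
}}

```text
t: 5.05
eef_pos: [0.524, -0.0698, 0.3201]
ee_rot: [3.14, -0.0, -1.501]
force: [0.4, 1.0, -0.0]
width: 0.0613
```

{"op": "arm_command", "data": {
  "targets": [
    [[0,0,0],[0,0,-30],0.3],
    [[0,0,0],[0,0,-30],0.3],
    [[0,0,0],[0,0,-15],0.3],
    [[0,0,0],[0,0,0],0.3]
  ]
}}

```text
t: 5.45
eef_pos: [0.5231, -0.0687, 0.2429]
ee_rot: [3.135, -0.001, -1.501]
force: [0.2, -0.4, 1.1]
width: 0.0616
```

```bash
python3 look.py 5 scene; python3 -c "
from h import *
print(get_state()['width'])"
```

```text
5.45 [ 0.5231 -0.0687  0.2429] [ 3.1350e+00 -7.0000e-04 -1.5015e+00] [ 0.2 -0.4  1.1] tcp riser [-0.013  -0.0849]
scene full 140 [0.5081 0.1652] 0.0028 riser [-0.0003  0.1491]
scene empty 212 [ 0.5417 -0.1926] 0.0031 riser [-0.009  -0.2102]
scene trivet fit [0.5187 0.0288] 0.0554 mean [0.5191 0.0324 0.0778] slope [ 0.0132 -0.0279] riser [-0.0059  0.0123]
0.06171485971155039
```

View pics/scene5.png

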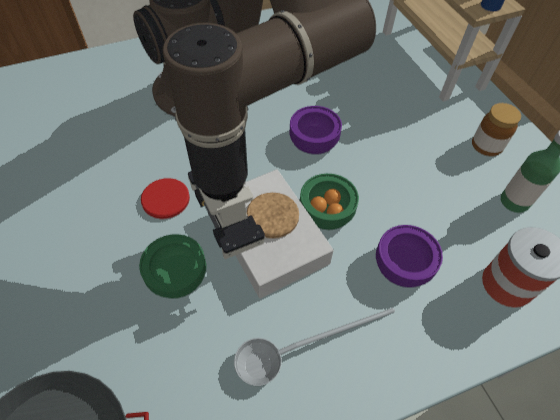

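{"op": "arm_command", "data": {
  "targets": [
    [[0,0,0],[-1,15,0],0.3],
    [[0,0,0],[-1,15,0],0.3],
    [[0,0,0],[-0.7,10,0],0.3],
    [[0,0,0],[-0.7,10,0],0.3],
    [[0,0,0],[-0.7,10,0],0.3],
    [[0,0,0],[-0.7,10,0],0.3],
    [[0,0,0],[-0.7,10,0],0.3],
    [[0,0,0],[-0.7,10,0],0.3]
  ]
}}

```text
t: 6.3
eef_pos: [0.5181, 0.0219, 0.2457]
ee_rot: [-3.142, -0.0, -1.501]
force: [-0.4, 0.0, 1.3]
width: 0.0612
```

```bash
python3 look.py 6 scene
```

```text
6.3 [0.5181 0.0219 0.2457] [-3.1415e+00 -1.0000e-04 -1.5009e+00] [-0.4  0.   1.3] tcp riser [-0.0073  0.0056]
scene full 99 [0.5076 0.1641] 0.0035 riser [-0.001  0.148]
scene empty 219 [ 0.5417 -0.1928] 0.0028 riser [-0.0091 -0.2104]
scene trivet fit [0.5192 0.0939] 0.0419 mean [0.5145 0.1076 0.0794] slope [ 0.1609 -0.5797] riser [0.0022 0.077 ]
```

View pics/scene6.png

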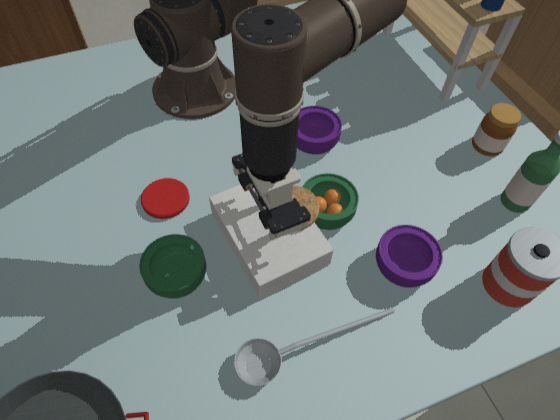

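{"op": "arm_command", "data": {
  "targets": [
    [[0,0,0],[-0.7,10,-1],0.3],
    [[0,0,0],[-0.7,10,-1],0.3],
    [[0,0,0],[-0.7,10,0],0.3],
    [[0,0,0],[-0.7,10,0],0.3],
    [[0,0,0],[-0.7,10,0],0.3],
    [[0,0,0],[-0.7,10,0],0.3],
    [[0,0,0],[-0.7,10,0],0.3],
    [[0,0,0],[0,0,0],0.3]
  ]
}}

```text
t: 7.15
eef_pos: [0.5133, 0.0924, 0.2437]
ee_rot: [-3.141, 0.0, -1.5]
force: [0.7, 0.5, -0.4]
width: 0.0617
```

```bash
python3 look.py 7 scene top
```

```text
7.15 [0.5133 0.0924 0.2437] [-3.1413e+00  2.0000e-04 -1.4996e+00] [ 0.7  0.5 -0.4] tcp riser [-0.0038  0.0762]
scene full 70 [0.5074 0.1636] 0.0024 riser [-0.0012  0.1476]
scene empty 208 [ 0.5418 -0.1924] 0.003 riser [-0.009 -0.21 ]
top full 73 [0.4007 0.2053] 0.0105 riser [-0.1023  0.2016]
top empty 139 [ 0.543  -0.1926] 0.0049 riser [-0.0078 -0.2103]
top trivet fit [0.489  0.1621] 0.035 mean [0.4861 0.1618 0.0818] slope [-0.3249 -1.1051] riser [-0.0198  0.1482]
```

View pics/scene7.png

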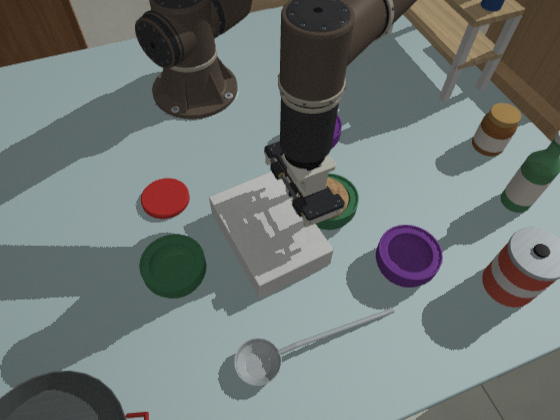

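View pics/top7.png

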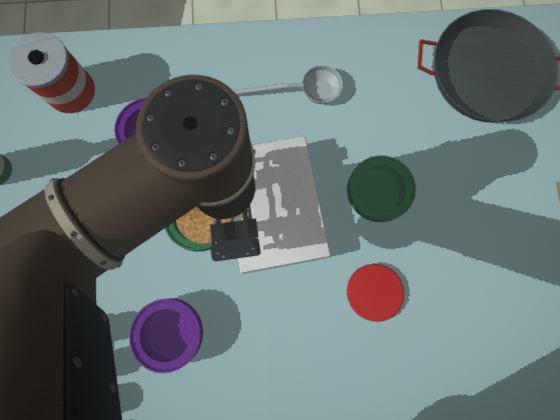

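{"op": "arm_command", "data": {
  "targets": [
    [[0,0,0],[-0.3,4,0],0.3],
    [[0,0,0],[-0.3,4,0],0.3],
    [[0,0,0],[-0.3,4,0],0.3],
    [[0,0,0],[-0.2,3,0],0.3],
    [[0,0,0],[0,0,0],0.3],
    [[0,0,0],[-0.2,3,0],0.3],
    [[0,0,0],[0,0,0],0.3]
  ]
}}

```text
t: 7.95
eef_pos: [0.5119, 0.1094, 0.2437]
ee_rot: [-3.142, 0.0, -1.501]
force: [0.0, 0.4, 0.1]
width: 0.0613
```

```bash
python3 look.py 8 scene
```

```text
7.95 [0.5119 0.1094 0.2437] [-3.1416  0.     -1.5007] [0.  0.4 0.1] tcp riser [-0.0032  0.0932]
scene full 42 [0.5075 0.1641] 0.0014 riser [-0.0011  0.1481]
scene empty 223 [ 0.5417 -0.1931] 0.0024 riser [-0.0091 -0.2107]
```

View pics/scene8.png

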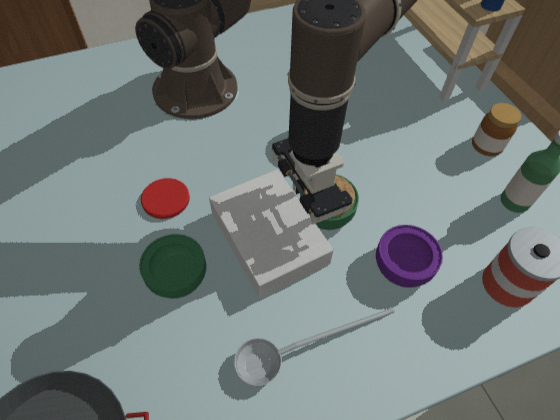

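{"op": "arm_command", "data": {
  "targets": [
    [[0,0,0],[0.5,-7,0],0.3],
    [[0,0,0],[2,-20,0],0.3],
    [[0,0,0],[2,-40,0],0.3],
    [[0,0,0],[2,-40,20],0.3],
    [[0,0,0],[2,-40,25],0.3],
    [[0,0,0],[0,0,40],0.3],
    [[0,0,0],[0,0,0],0.3]
  ]
}}

```text
t: 8.7
eef_pos: [0.5219, -0.0395, 0.3337]
ee_rot: [-3.133, 0.0, -1.503]
force: [0.5, 0.0, -0.3]
width: 0.061
```

```bash
sed -i 's/(Z>.062)$/(Z>.055)/;s/&(Z>.062)/\&(Z>.05)/' look.py; python3 look.py 9 scene top; python3 - <<'E'
import cv2
a=cv2.imread('pics/scene9.png')[140:260,260:420];b=cv2.imread('pics/top9.png')[150:290,110:290]
cv2.imwrite('pics/z9.png',cv2.hconcat([cv2.resize(a,(400,300),interpolation=2),cv2.resize(b,(386,300),interpolation=2)]))
E
```

```text
8.7 [ 0.5219 -0.0395  0.3337] [-3.1332e+00  4.0000e-04 -1.5026e+00] [ 0.5  0.  -0.3] tcp riser [-0.0108 -0.0558]
scene full 96 [0.5076 0.1659] 0.0014 riser [-0.0008  0.1498]
scene empty 240 [ 0.5417 -0.1928] 0.0023 riser [-0.0091 -0.2104]
scene trivet fit [0.5113 0.1618] 0.0555 mean [0.5125 0.1615 0.0713] slope [-0.0145  0.0107] riser [0.0024 0.1453]
top empty 183 [ 0.5414 -0.1928] 0.0044 riser [-0.0094 -0.2103]
top trivet fit [0.4933 0.139 ] 0.0347 mean [0.4875 0.136  0.0812] slope [-1.778  -1.9672] riser [-0.0181  0.1248]
```

View pics/z9.png

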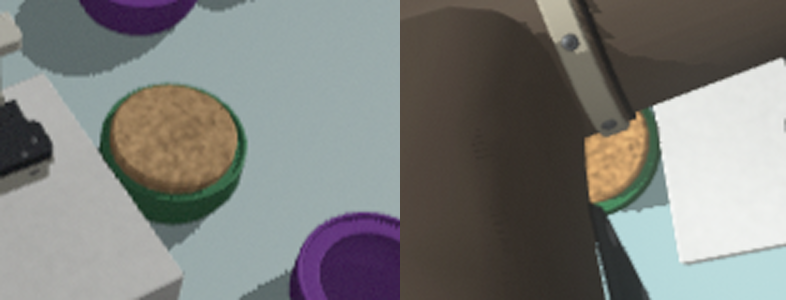

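{"op": "arm_command", "data": {
  "targets": [
    [[0,0,0],[-3,40,10],0.3],
    [[0,0,0],[-3,40,10],0.3],
    [[0,0,0],[-4,40,10],0.3],
    [[0,0,0],[-4,40,10],0.3],
    [[0,0,0],[-4,40,0],0.3],
    [[0,0,0],[-4,40,0],0.3],
    [[0,0,0],[-4,40,0],0.3],
    [[0,0,0],[0,0,0],0.3]
  ]
}}

```text
t: 9.6
eef_pos: [0.4937, 0.2461, 0.3671]
ee_rot: [3.14, -0.001, -1.497]
force: [0.2, -0.5, -0.5]
width: 0.0613
```

```bash
python3 look.py 10 wrist scene
```

```text
9.6 [0.4937 0.2461 0.3671] [ 3.1403e+00 -8.0000e-04 -1.4966e+00] [ 0.2 -0.5 -0.5] tcp riser [-0.0052  0.2311]
wrist full 2595 [0.5062 0.1666] 0.001 riser [-0.0021  0.1506]
wrist trivet fit [0.5069 0.1647] 0.054 mean [0.507  0.1623 0.0722] slope [0.001  0.0007] riser [-0.0017  0.1488]
scene full 99 [0.5072 0.1657] 0.0013 riser [-0.0012  0.1497]
scene empty 224 [ 0.5418 -0.1928] 0.0027 riser [-0.009  -0.2104]
scene trivet fit [0.5113 0.1619] 0.0554 mean [0.5125 0.1613 0.0713] slope [-0.0157  0.014 ] riser [0.0024 0.1454]
```

View pics/wrist10.png

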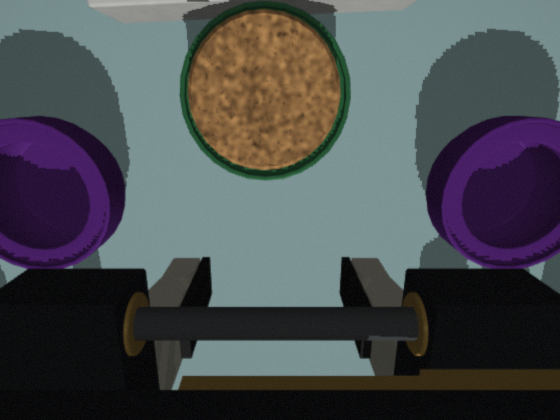

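The wrist view shows the trivet inside the green rim, centred at about (265,90). Its top is at 72.2 mm, which matches a seated lid, and its slope is about 0.001. The arm is clear, so I'm handing in.

```bash
python3 -c "
from station import *
print(job_done())"
```

```text
the job is handed in; nothing more can be done
None
```

I pushed the apricot bowl up against the riser's +y long side with open fingers, then slid the trivet across, without lifting it, until it dropped into the bowl as its lid. I handed the job in at about 9.7 s on the robot clock. `job_done()` gives no verdict, so these results rest on my own measurements.

- **Bowl against the riser:** it ended about 150 mm from the riser's middle, a gap of roughly 1 mm, with the trivet still on the riser at that point.
- **Lid seated (wrist camera):** the trivet's top is 72.2 mm above the table, against 72 mm expected. Its slope is about 0.001 rad and its centre is 2–4 mm from the bowl's.
- **Left alone:** the empty bowl read the same before and after to within 1 mm. I kept clear of the ladle and only checked it by eye in the pictures.
- **Disagreement:** the scene camera put the two centres about 5–6 mm apart and the trivet's slope at 0.01–0.02 rad. It showed a similar slope, and a few millimetres' disagreement with the top camera, while the trivet still lay flat on the riser. I took these as camera bias; both are within the limits anyway.
- **Not checked:** the apricots were last seen in the bowl while the trivet was sliding across, and I could not see them under the lid. The top camera's last view of the bowl was blocked by the arm.

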